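# Hang the wheel guard on the balancing machine's twin pins

### The arm

A 6-joint arm with a two-finger parallel gripper is mounted at the origin on the work surface. World frame = base frame: x ahead of the robot, y to its left, z up, the work surface at z = 0. Lengths are in m, angles in rad, forces in N, time in s.
With the tool pointing down it reaches from about 0.275 to 0.825 m from the base axis. Payload 4.9 kg.
Tool frame: the origin (TCP) lies midway between the tips of the shut fingers; the grasp point (between the pads) lies 19 mm behind it (bot.grip_depth is the distance from the TCP to the grasp point, in m); z points along the fingers, y is the line along which they close (so a half turn about z gives the same grasp; the last joint's range is limited). The gripper opens to 85 mm and grips with 20 to 120 N. Pads are 22 mm wide; open, the fingers measure 114 mm over their backs; the gripper's body (76 mm by 85 mm) begins 54 mm behind the grasp point. The pads swing forward as they close: fully open they stand 13 mm farther back than shut.
Start: joints at [-0.134, 0.326, -0.193, 1.052, 0, 1.437], TCP at [0.55, 0, 0.231] pointing down, gripper open.
Joint ranges: [-2.65, 2.65], [-0.97, 1.79], [-1.3, 1.35], [-1.93, 2.1], [-1.47, 1.37], [-3.14, 3.14]. Speed limits (rad/s): [2.57, 2.57, 3.14, 3.14, 3.14, 3.14].

### API

Orientations are given as a unit quaternion [w, x, y, z].
In Python, from cell import bot gives the robot as it stands. Calls block until the motion is done:
- bot.move_pose(position, orientation): joint-space move of the TCP to a pose.
- bot.move_linear(position, speed=0.15, rotation=None, until_force=None): straight line of the TCP; rotation=None keeps the orientation; speed is the mean speed in m/s. With until_force (N) it stops when the force on the tool has changed by that much, and returns True; else False.
- bot.goto_joints(angles): joint-space move.
- bot.set_gripper(opening, grasp_force=None): opening from 0.0 (shut) to 1.0 (fully open); grasp_force is the grip in N (None keeps the last); returns when the fingers have stopped.
- bot.wait(seconds).
- bot.solve_ik(position, orientation): joint angles nearest the present ones, or None.
- bot.camera(name): name is "scene" or "side" or "wrist"; returns the picture (480x640x3 uint8, red, green, blue); there is no depth.
- bot.calibration(name): a dict with "mtx" (3x3 intrinsics, pixels), "extrinsics" (4x4, takes a point from world to camera coordinates); the wrist camera has in their place "hand_eye" (4x4, takes a point from camera to tool coordinates, whose origin is the TCP and whose axes are the flange's). Camera axes: x right, y down, z forward; pixel columns grow to the right and rows downward; lengths in m; the calibration is good to about 2 mm. A picture is of the moment at which its call begins: read the wrist's pose just before it. calibration takes no time and is no camera call.
A pose or a line that the arm cannot do raises bot.PlanningError and nothing moves.
- bot.close_job(): hands the job in; it is judged then, once.
Trained networks look in the newest picture that a camera, given by its name, has taken for a name from the list of things; names that differ only in an ending like _2 or _b are one class to them, and where a whole thing is asked for, a point or a joint stands for the part that bears it (a point fixed in the world has none). Each returns a list of dicts, best first, with "confidence" (0 to 1); they miss things now and then, are a little off and sometimes report something else, mostly with a low value. They report only what shows in the picture. A call takes as long as a camera call. They do not tell look-alikes from the thing itself.
- bot.search_frame(camera, thing): "bbox" ([left, top, width, height] in pixels, round what is visible of it).
Readings, each from a call of its own:
- bot.read_clock(): time.
- bot.read_joint_positions(): joint angles.
- bot.read_joint_vel(): joint speeds.
- bot.read_joint_efforts(): joint torques, N m.
- bot.read_position(): TCP position.
- bot.read_tool_rot(): TCP orientation.
- bot.read_ft_force(): force on the tool from outside, world axes, zero at the start.
- bot.read_moment(): the same for the moment, N m.
- bot.read_gripper_width(): opening from 0.0 (shut) to 1.0 (fully open).
- bot.read_finger_force(): force on a finger pad.
Only numpy, scipy, OpenCV 4.12 (cv2) and the standard library are available. Lean on these libraries where they do the work, as an engineer would, in place of code of your own. Each camera call takes 0.05 s, during which the arm holds its last target. There are 200 camera calls.

### The job

Pick up the hood-shaped wheel guard by its handle, hang it on the two upright dowel pins of the bearing bridge with its windowed face on the drive-wheel side, and press it fully home so that its roof sits flush on the bridge, then let go. The bridge is clamped by eye and can sit up to 1.5 cm to either side along its bed, so find the pins by feel: do not force it (never press harder than about 40 N), do not drop it on, and leave the other things where they are.

Things in the scene. Friction and masses are not known exactly. Their poses are not given: they have to be found in the camera images.
- guard_grip (a point): Centre of the guard's black handle bar, which runs along guard y: 64 long, 16 thick (x), 20 tall. The point is 30 mm above the roof's top, 113 mm above the guard's lower edge; a 20 mm free gap is under the bar, between posts at guard y = +-28. Axes as the guard's (x to the windowed face, y along its length, z up).
- guard_hole_l (a point): Lower mouth of the roof's hole at guard y = +50 mm: on the hole's axis, level with the roof's underside (75 mm above the guard's lower edge, 38 mm below the handle bar's middle). Same axes as the guard.
- guard_hole_r (a point): Lower mouth of the roof's hole at guard y = -50 mm: on the hole's axis, level with the roof's underside (75 mm above the guard's lower edge, 38 mm below the handle bar's middle). Same axes as the guard.
- guard_face (a point): Middle of the guard's windowed face, 33 mm to +x of the hole line and 37.5 mm above the guard's lower edge; same axes as the guard.
- bed: Fixed machine bed: slotted aluminium plate 130 (x) by 210 (y) by 20 tall; origin at the middle of its underside on the table, z up. On it a grey bridge, 34 (x) by 120 (y), top 105 mm above the origin, at bed x = 0. The bridge is clamped up to 15 mm either way along bed y (not seen in this pose; exact in x and yaw) and does not yield. The dark drive wheel, 56 across, is on its +x face, out to x = +26.
- pins_mid (a point): On the bed's axes: midway between the two pins if the bridge were centred, level with the bridge's top (105 mm above the bed's origin). The steel pins, 10 across, stand at y = +-50 from it (both shifted alike along y by up to 15 mm either way, as the bridge is clamped), 22 mm tall; the last 2.5 mm tapers to a flat tip 9.2 across. Guard home: its hole mouths at this height.
- plunger_top (a point): Top centre of the stiff black interlock plunger, 14 across, 6 mm above the bridge's top midway between the pins, if the bridge were centred (fixed to the bed; does not follow the plunger). It takes about 9 N to push down (6 mm) and stays where pushed; the guard's weight alone does not sink it.
- guard: Loose wheel guard, aluminium, 0.4 to 0.63 kg, standing upright: a hood 70 (x) by 200 (y), 83 tall plus handle. Roof 8 thick with two round through holes 12 across at x = 0, y = +-50; end cheeks 4 thick; windowed face 4 thick at x = +31 to +35; open below and on the -x side. Origin: middle of its lower edges, below the handle; x to the windowed face, y along its length, z up.
- wrench: Bystander, to be left alone: steel open-end wrench 150 mm long lying flat, low; origin at its underside.
- eyebolt: Bystander, to be left alone: steel lifting eye bolt, about 55 mm long, lying flat; origin at its underside.
- impeller: Bystander, to be left alone: spare aluminium impeller, 84 mm across, 50 mm tall; origin at its underside.
- oil: Bystander, to be left alone: white oil bottle with red cap, 48 mm across, 130 mm tall; origin at its underside.
- driver: Bystander, to be left alone: screwdriver with green handle, 200 mm long, lying; origin at its underside.
- collar: Bystander, to be left alone: steel collar, 52 mm across, 20 mm tall; origin at its underside.
- weight: Bystander, to be left alone: brass weight, 36 mm across, 30 mm tall; origin at its underside.
There are look-alikes about, which are no part of the job. Leave any blue look-alike of the guard alone. What is shaped like the bed but pink is not meant.

How it is judged:
On the way, in this order (a step that is already met when the one before it is completed fails the run):
1. the guard is lifted clear above the pins (height (world z) of each of guard_hole_l, guard_hole_r above 0.13 m), for 0.1 s.
2. both pins are in the holes of the guard (z of guard_hole_l in the frame of bed between 0.1 and 0.121 m and x of guard_hole_l in the frame of bed between -0.006 and 0.006 m and y of guard_hole_l in the frame of bed between 0.029 and 0.071 m and z of guard_hole_r in the frame of bed between 0.1 and 0.121 m and x of guard_hole_r in the frame of bed between -0.006 and 0.006 m and y of guard_hole_r in the frame of bed between -0.071 and -0.029 m), for 0.1 s.
At the end, for the whole second after the job is handed in: The guard hangs on both pins, pressed home: hole mouths within 2.5 mm of the bridge's top, within 6 mm across and 21 mm along the bed of the centred pin places, windowed face on the drive-wheel side, upright within 0.04 rad, at rest, let go (z of guard_hole_l in the frame of bed between 0.102 and 0.1075 m and x of guard_hole_l in the frame of bed between -0.006 and 0.006 m and y of guard_hole_l in the frame of bed between 0.029 and 0.071 m and z of guard_hole_r in the frame of bed between 0.102 and 0.1075 m and x of guard_hole_r in the frame of bed between -0.006 and 0.006 m and y of guard_hole_r in the frame of bed between -0.071 and -0.029 m and x of guard_face in the frame of bed above 0.02 m and angle between guard_grip's own z axis and vertical below 0.04 rad and linear speed of guard below 0.01 m/s); the robot touches nothing.
It fails at once if the guard is pressed or dropped on the machine with more than 40 N (contact force between guard and bed above 40 N).
It fails at once if another thing is moved by more than 40 mm (distance of any of wrench, eyebolt, impeller, oil, driver, collar, weight from where it was at the start of the episode above 0.04 m).
It fails at once if the arm pushes on the machine with more than 40 N (contact force between any of the arm, the fingers and bed above 40 N).
It also fails if it takes over 72 s, if anything falls off the work surface, if the arm or the gripper's body presses on something with over 40 N, if the wrist force passes 120 N, or if a joint passes its speed limit or range.

## Working session

There is one attempt and no reset: what is moved stays moved. The work goes in short steps, each a Python script; the robot and the scene stay as the last script left them, time stands still between calls to the robot, and variables do not carry over. Pictures are saved under pics/ and viewed, at most 10 in all, crops included, and the job is handed in when it is done.

```bash
mkdir -p pics; ls
python3 - <<'E'
from cell import bot
import cv2, numpy as np
for c in("scene","side"):
    im=bot.camera(c); cv2.imwrite(f"pics/{c}0.png",im[:,:,::-1])
    k=bot.calibration(c); print(c,np.round(k["mtx"],1).tolist(),np.round(k["extrinsics"],4).tolist())
    for t in("guard","bed","guard_grip"): print(t,bot.search_frame(c,t))
k=bot.calibration("wrist");print(np.round(k["mtx"],1).tolist(),np.round(k["hand_eye"],4).tolist())
print(bot.read_tool_rot(),bot.read_position(),bot.read_clock(),bot.read_ft_force())
E
```

```text
pics
scene [[505.7, 0.0, 316.1], [0.0, 505.7, 241.2], [0.0, 0.0, 1.0]] [[-0.3702, 0.9288, 0.0182, 0.288], [0.4892, 0.2116, -0.8461, -0.1742], [-0.7897, -0.3044, -0.5327, 1.8897], [0.0, 0.0, 0.0, 1.0]]
guard [{'bbox': [254.5, 223.0, 73.5, 49.3], 'confidence': 0.78}, {'bbox': [169.3, 172.6, 65.5, 30.8], 'confidence': 0.73}, {'bbox': [252.7, 178.0, 33.0, 47.5], 'confidence': 0.69}]
bed [{'bbox': [465.8, 235.2, 81.5, 64.8], 'confidence': 0.79}, {'bbox': [363.0, 253.7, 88.2, 68.7], 'confidence': 0.69}]
guard_grip [{'bbox': [252.6, 222.9, 73.9, 53.6], 'confidence': 0.79}, {'bbox': [251.7, 178.3, 37.2, 46.8], 'confidence': 0.76}, {'bbox': [173.1, 169.7, 60.5, 34.6], 'confidence': 0.64}]
side [[567.2, 0.0, 327.9], [0.0, 567.2, 233.8], [0.0, 0.0, 1.0]] [[-0.8962, -0.4435, 0.0138, 0.4618], [-0.3126, 0.6092, -0.7288, 0.3074], [0.3148, -0.6575, -0.6846, 1.3954], [0.0, 0.0, 0.0, 1.0]]
guard [{'bbox': [401.7, 195.9, 75.6, 45.4], 'confidence': 0.85}, {'bbox': [441.2, 148.4, 35.2, 53.5], 'confidence': 0.83}, {'bbox': [317.1, 199.8, 50.2, 69.0], 'confidence': 0.69}]
bed [{'bbox': [223.3, 285.0, 93.0, 82.1], 'confidence': 0.69}, {'bbox': [239.6, 384.1, 109.8, 94.9], 'confidence': 0.69}, {'bbox': [395.5, 252.8, 18.7, 16.7], 'confidence': 0.19}]
guard_grip [{'bbox': [403.0, 197.4, 75.1, 46.6], 'confidence': 0.95}, {'bbox': [314.8, 199.4, 52.4, 68.7], 'confidence': 0.93}, {'bbox': [439.8, 143.2, 36.4, 58.2], 'confidence': 0.9}]
[[360.3, 0.0, 319.2], [0.0, 360.3, 234.0], [0.0, 0.0, 1.0]] [[0.0004, -0.9502, -0.3117, 0.0792], [1.0, 0.0002, 0.0006, 0.0005], [-0.0005, -0.3117, 0.9502, -0.1427], [0.0, 0.0, 0.0, 1.0]]
[-7.70909325e-05  7.07110681e-01  7.07102875e-01 -5.78073353e-05] [5.49958485e-01 2.17248473e-05 2.31188157e-01] 0.4 [ 0.55378789 -0.23176697 -0.03565024]
```

Run:
```python
import cv2
a=cv2.imread("pics/scene0.png")[140:340,150:560];b=cv2.imread("pics/side0.png")[130:480,190:500]
cv2.imwrite("pics/sc1.png",cv2.resize(a,(800,390)));cv2.imwrite("pics/sd1.png",cv2.resize(b,(531,600)))
```

```text
(no output)
```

View pics/sc1.png

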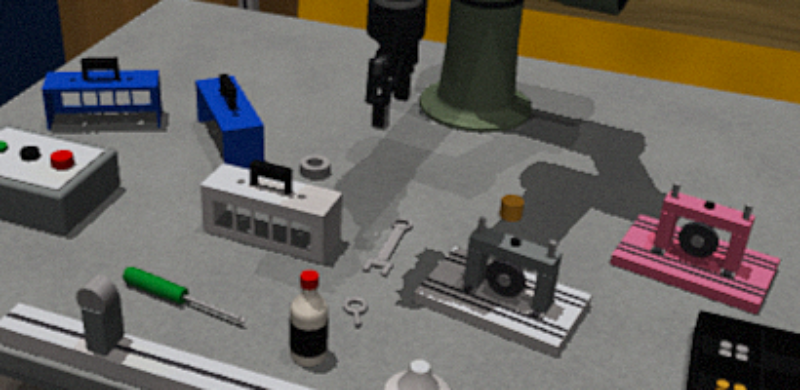

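View pics/sd1.png

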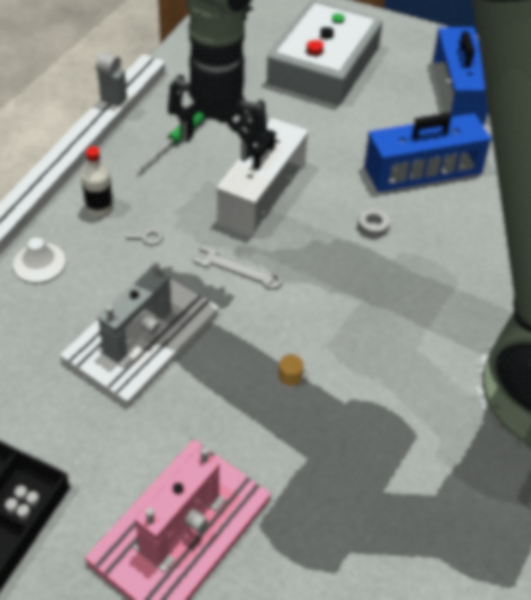

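```bash
cat > h.py <<'E'
from cell import bot
import numpy as np, cv2
from scipy.spatial.transform import Rotation as R
def rot(): 
    q=np.array(bot.read_tool_rot()); return R.from_quat(q[[1,2,3,0]]).as_matrix()
def quat(yaw):  # fingers close along world direction yaw (guard x), tool x along guard y
    q=(R.from_euler('z',yaw)*R.from_quat([.7071068,.7071068,0,0])).as_quat(); return q[[3,0,1,2]]
def cam(c):
    k=bot.calibration(c); K=k["mtx"]
    if c=="wrist":
        T=np.eye(4);T[:3,:3]=rot();T[:3,3]=bot.read_position(); M=T@k["hand_eye"]
    else: M=np.linalg.inv(k["extrinsics"])
    return np.array(K),M
def ray(KM,uv,z):
    K,M=KM; d=M[:3,:3]@np.linalg.solve(K,[uv[0],uv[1],1]); return M[:3,3]+d*(z-M[2,3])/d[2]
E
python3 - <<'E'
from h import *
s=cam("scene");f=lambda x,y:(150+x*410/800,140+y*200/390)
for n,p,z in [("bar",(272,167),.123),("roofL",(205,180),.083),("roofFrontL",(203,203),0.06),("roofFR",(330,222),.083),("plung",(515,241),.111),("pinL",(483,222),.127),("pinR",(553,242),.127),("bedR",(590,297),.02),("bedF",(562,345),.02)]: print(n,ray(s,f(*p),z).round(3))
d=cam("side");g=lambda x,y:(190+x*310/531,130+y*350/600)
for n,p,z in [("plung",(134,294),.111),("pinL?",(109,313),.127),("bedc",(62,358),.02),("bedc2",(127,402),.02),("bedc3",(217,308),.02)]: print(n,ray(d,g(*p),z).round(3))
E
```

```text
bar [ 0.553 -0.174  0.123]
roofL [ 0.567 -0.278  0.083]
roofFrontL [ 0.594 -0.269  0.06 ]
roofFR [ 0.599 -0.064  0.083]
plung [0.583 0.193 0.111]
pinL [0.58  0.147 0.127]
pinR [0.59  0.243 0.127]
bedR [0.542 0.3   0.02 ]
bedF [0.658 0.283 0.02 ]
plung [0.581 0.196 0.111]
pinL? [0.587 0.251 0.127]
bedc [0.656 0.283 0.02 ]
bedc2 [0.534 0.304 0.02 ]
bedc3 [0.499 0.099 0.02 ]
```

Run:
```python
from h import *
bot.move_pose([.57,.24,.28],quat(-.15)); print("J",np.round(bot.read_joint_positions(),2))
np.savez("wb.npz",R=rot(),p=bot.read_position()); K,M=cam("wrist"); im=bot.camera("wrist"); cv2.imwrite("pics/wb.png",im[:,:,::-1]); np.savez("cb.npz",K=K,M=M); print(bot.search_frame("wrist","bed"))
bot.move_pose([.56,-.13,.28],quat(-.0)); print("J",np.round(bot.read_joint_positions(),2))
K,M=cam("wrist"); im=bot.camera("wrist"); cv2.imwrite("pics/wg.png",im[:,:,::-1]); np.savez("cg.npz",K=K,M=M); print(bot.search_frame("wrist","guard"),bot.read_clock())
```

```text
J [ 0.28  0.43  0.09  1.23 -0.    2.  ]
[{'bbox': [278.5, 134.3, 122.0, 183.7], 'confidence': 0.74}, {'bbox': [20.1, 0.0, 163.1, 145.7], 'confidence': 0.55}]
J [-0.36  0.35 -0.04  1.19  0.    1.21]
[{'bbox': [274.1, 140.2, 81.2, 196.9], 'confidence': 0.88}, {'bbox': [88.1, 296.4, 100.9, 85.9], 'confidence': 0.61}, {'bbox': [108.6, 449.9, 37.0, 28.8], 'confidence': 0.57}] 2.95
```

View pics/wb.png

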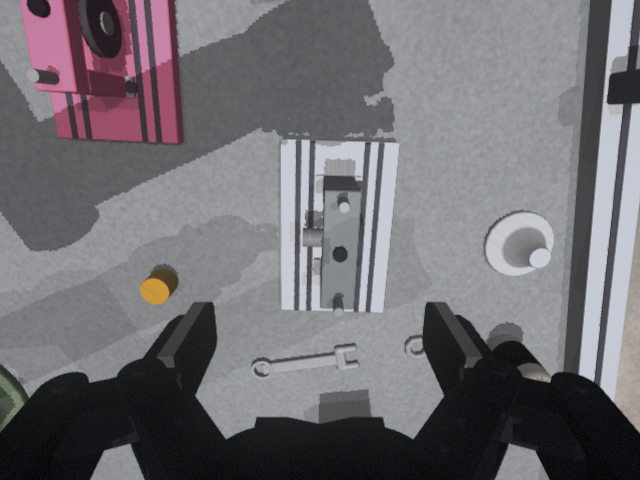

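View pics/wg.png

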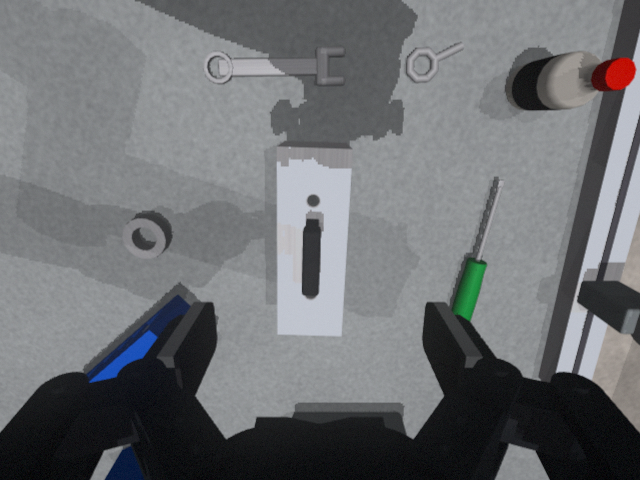

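Run:
```python
from h import *
b=np.load("cb.npz");g=np.load("cg.npz")
kb=(b["K"],b["M"]);kg=(g["K"],g["M"])
C=[ray(kb,p,.02) for p in[(281,140),(399,142),(384,312),(281,311)]]
print(np.round(C,4),"mid",np.mean(C,0).round(4))
def y(v):return np.arctan2(v[1],v[0])
print("yaws",[round(v,3) for v in(y(C[1]-C[0]),y(C[2]-C[3]),y(C[0]-C[3])-np.pi/2,y(C[1]-C[2])-np.pi/2)],[np.linalg.norm(C[1]-C[0]),np.linalg.norm(C[0]-C[3])])
print("plung",ray(kb,(340,254),.111),"top corners",[ray(kb,p,.105).round(4) for p in[(323,189),(360,189),(320,307),(357,307)]])
print("guard",[ray(kg,p,.083).round(4) for p in[(277,166),(351,167),(342,335),(277,335),(313,200.5)]])
print("bar",[ray(kg,p,.123).round(4) for p in[(303,228),(321,228),(303,290),(319,290)]])
a=cv2.imread("pics/wg.png")[130:350,250:380];c=cv2.imread("pics/wb.png")[130:325,265:410]
cv2.imwrite("pics/z.png",np.hstack([cv2.resize(a,(351,594),interpolation=2),cv2.resize(c,(440,594),interpolation=2)]))
```

```text
[[0.5379 0.2988 0.02  ]
 [0.664  0.2776 0.02  ]
 [0.6283 0.0718 0.02  ]
 [0.4996 0.0927 0.02  ]] mid [0.5824 0.1852 0.02  ]
yaws [np.float64(-0.167), np.float64(-0.161), np.float64(-0.183), np.float64(-0.172)] [np.float64(0.12787763025448556), np.float64(0.209672002597798)]
plung [0.58332149 0.19416986 0.111     ] top corners [array([0.5765, 0.2556, 0.105 ]), array([0.6091, 0.2506, 0.105 ]), array([0.5563, 0.1388, 0.105 ]), array([0.5926, 0.1333, 0.105 ])]
guard [array([ 0.5214, -0.0946,  0.083 ]), array([ 0.5906, -0.0955,  0.083 ]), array([ 0.5859, -0.2775,  0.083 ]), array([ 0.5149, -0.2776,  0.083 ]), array([ 0.5549, -0.1275,  0.083 ])]
bar [array([ 0.5467, -0.1429,  0.123 ]), array([ 0.5624, -0.1428,  0.123 ]), array([ 0.546 , -0.2027,  0.123 ]), array([ 0.5607, -0.2027,  0.123 ])]
```

View pics/z.png

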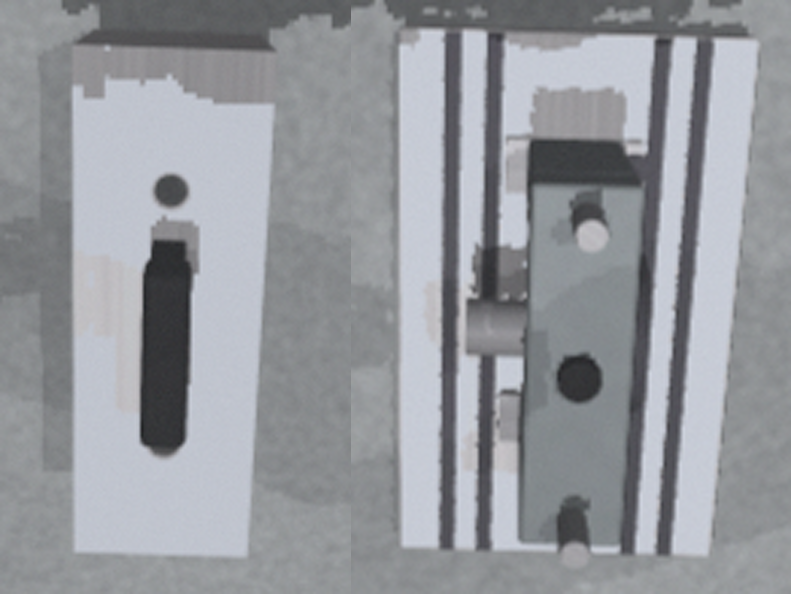

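Run:
```python
from h import *
b=np.load("cb.npz");g=np.load("cg.npz")
kb=(b["K"],b["M"]);kg=(g["K"],g["M"])
from scipy.optimize import least_squares as LS
def proj(k,P):
    Q=(np.linalg.inv(k[1])@np.c_[P,np.ones(len(P))].T)[:3]; Q=k[0]@Q; return (Q[:2]/Q[2]).T
def fit(k,L,uv,x0,slide):
    L=np.array(L,float);uv=np.array(uv);sl=np.array(slide)
    def f(v,r=False):
        l=L.copy(); 
        if len(v)>3:l[:,1]+=sl*v[3]
        l=R.from_euler('z',v[2]).apply(l)+[v[0],v[1],0]
        return (proj(k,l)-uv).ravel()
    s=LS(f,x0,loss="soft_l1"); print(s.x.round(4),np.round(f(s.x),1).reshape(-1,2).tolist())
e=.083
fit(kg,[[-.035,.1,e],[.035,.1,e],[-.035,-.1,e],[.035,-.1,e],[0,.05,e],[-.008,.032,.123],[.008,.032,.123],[-.008,-.032,.123],[.008,-.032,.123]],
 [(277,146.7),(351.1,148.5),(277.8,334.4),(341.9,335.9),(313.3,200.4),(303.3,227),(320.4,227),(302,294.8),(318.7,294.8)],[.55,-.17,0],[0]*9)
L=[[-.065,.105,.02],[.065,.105,.02],[.065,-.105,.02],[-.065,-.105,.02],[0,.05,.127],[0,-.05,.127],[0,0,.111],[-.017,.06,.105],[.017,.06,.105],[-.017,-.06,.105],[.017,-.06,.105]]
fit(kb,L,[(281.2,139.8),(399.1,143.1),(383.3,312.2),(281.2,309.6),(344.4,207.5),(338.5,311.5),(340.5,254.4),(324.7,190.7),(360.9,190.7),(320.7,307.6),(356.3,308.3)],[.58,.19,-.17,0],[0]*4+[1]*7)
```

```text
[ 0.5536 -0.1767 -0.0272] [[-0.8, -1.4], [1.2, -1.0], [0.0, -0.9], [0.0, -0.9], [-0.2, -0.7], [-0.6, 2.8], [0.6, 3.3], [-0.3, 0.8], [0.3, 1.2]]
[ 0.5823  0.185  -0.1768  0.0082] [[-1.3, -0.5], [0.7, -0.5], [0.5, 0.9], [-0.1, 1.1], [-0.0, -0.8], [0.6, 0.1], [0.1, 0.7], [-0.5, -1.3], [1.4, -0.3], [-0.2, 1.0], [-1.7, 1.1]]
```

Run:
```python
from h import *
g=[.5536,-.1767]
bot.set_gripper(.6,80)
bot.move_pose([*g,.18],quat(-.027))
print(bot.move_linear([*g,.094],.08,until_force=8), bot.read_position())
bot.set_gripper(0.0,80); f0=bot.read_ft_force()
print("w",bot.read_gripper_width(),bot.read_finger_force(),f0,bot.read_clock())
bot.move_linear([*g,.125],.08); print("lift",bot.read_ft_force(),bot.read_moment(),bot.read_gripper_width())
bot.move_linear([*g,.250],.12)
bot.move_pose([.584,.193,.250],quat(-.177)); 
np.savez("c2.npz",**dict(zip("KM",cam("wrist")))); im=bot.camera("wrist"); cv2.imwrite("pics/w2.png",im[:,:,::-1])
print(bot.read_clock(),bot.read_position())
```

```text
False [ 0.55408811 -0.17689759  0.09459625]
w 0.17349497904573113 79.12966847419739 [-1.90433984  0.0413733   3.98281171] 5.5417
lift [ 0.14986866  0.35201551 -5.36498689] [0.04131512 0.00537383 0.04219015] 0.17374431228011217
8.7083 [0.58433391 0.19162693 0.24988743]
```

View pics/w2.png

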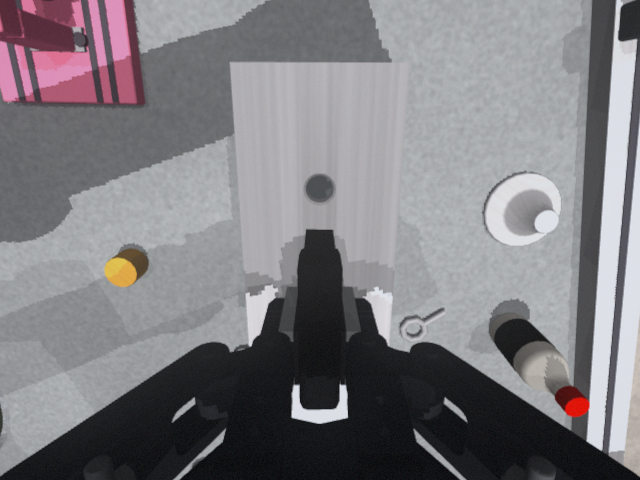

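Run:
```python
from h import *
c=np.load("c2.npz");k=(c["K"],c["M"])
h=ray(k,(319.5,187.5),.2384);p=bot.read_position()
r=rot();print("R",r.round(4).tolist());d=r.T@(h-p);print("hole in tool",d.round(4))
print([ (r.T@(ray(k,q,.2384)-p)).round(4).tolist() for q in[(231,63),(408,63)]])
```

```text
R [[0.1779, 0.9841, -0.0001], [0.9841, -0.1779, -0.0006], [-0.0006, 0.0, -1.0]]
hole in tool [0.0502 0.0007 0.0115]
[[0.0991, -0.0338, 0.0114], [0.0992, 0.0351, 0.0114]]
```

```bash
cat >> h.py <<'E'
Y=-.177; M0=np.array([.5837,.1931]); q0=quat(Y)
ex=np.array([np.cos(Y),np.sin(Y)]); ey=np.array([-np.sin(Y),np.cos(Y)])
def peck(dx,dy,ztop=.150,zto=.138,f=4):
    t=M0+dx*ex+dy*ey
    bot.move_linear([*t,ztop],.04,rotation=q0)
    hit=bot.move_linear([*t,zto],.015,until_force=f)
    p=bot.read_position(); e=(p[:2]-M0)
    print((dx,dy),hit,"z",p[2].round(4),"xy",(e@ex).round(4),(e@ey).round(4),bot.read_ft_force().round(1),bot.read_moment().round(2),round(bot.read_clock(),1))
    return p[2]<.1405
E
python3 - <<'E'
from h import *
bot.move_linear([*M0,.165],.08,rotation=q0); bot.wait(.2); print("free",bot.read_ft_force(),bot.read_moment(),(bot.read_position()[:2]-M0).round(4))
for o in [(0,0),(0,.0015),(0,-.0015)]:
    if peck(*o): break
E
```

```text
free [ 0.06086196  0.59377    -4.44578155] [-0.024498   -0.01327459  0.00589875] [0.0003 0.0001]
(0, 0) False z 0.138 xy -0.0001 0.0001 [ 0.4 -0.1 -4.3] [ 0.08  0.07 -0.03] 11.6
```

Run:
```python
from h import *
def dn(z,f,v):
    p=bot.read_position();h=bot.move_linear([*M0,z],v,until_force=f);p=bot.read_position();print(h,p[2].round(4),bot.read_ft_force().round(1),bot.read_moment().round(2),round(bot.read_clock(),1))
dn(.132,8,.015)
dn(.1225,18,.006)
```

```text
False 0.1318 [ 0.6  0.7 -4.1] [0.   0.05 0.03] 12.2
False 0.1243 [-5.3 -0.5  9.3] [-0.17  1.17 -0.02] 13.9
```

Run:
```python
from h import *
for z in(.1215,.1200):
    h=bot.move_linear([*M0,z],.006,until_force=10);bot.wait(.1);p=bot.read_position();e=p[:2]-M0
    print(h,p.round(4),(e@ex).round(4),(e@ey).round(4),bot.read_ft_force().round(1),bot.read_moment().round(2),round(bot.read_clock(),1))
    if bot.read_ft_force()[2]>20: break
im=bot.camera("side");cv2.imwrite("pics/s3.png",cv2.resize(im[240:390,200:400,::-1],(800,600),interpolation=2))
```

```text
True [0.5837 0.1932 0.1243] 0.0 0.0001 [-0.7  0.7  5.6] [-0.06  0.06 -0.1 ] 14.2
True [0.5837 0.1932 0.1243] -0.0 0.0001 [ 0.2 -0.2  5.3] [-0.05  0.01 -0.05] 14.6
```

View pics/s3.png

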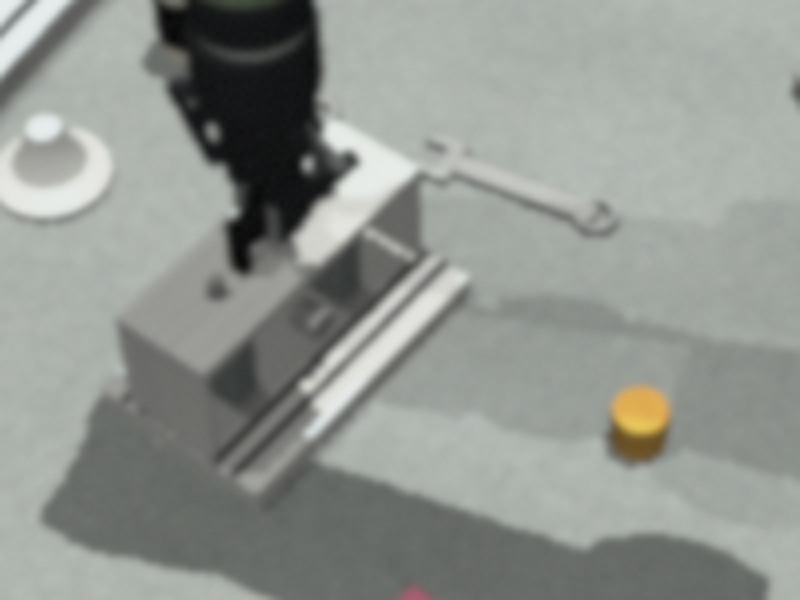

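Run:
```python
from h import *
bot.set_gripper(.6,20); print(bot.read_ft_force(),bot.read_position())
p=bot.read_position()
bot.move_linear([p[0],p[1],.20],.08); bot.move_linear([*(M0+.04*ey),.28],.15)
np.savez("c4.npz",**dict(zip("KM",cam("wrist")))); im=bot.camera("wrist");cv2.imwrite("pics/w4.png",im[:,:,::-1]);print(bot.read_clock(),bot.read_ft_force())
```

```text
[-0.43084774  0.52133847  0.13852659] [0.58219099 0.19306065 0.12281255]
17.0 [-0.59818355  0.45551891 -0.71144357]
```

View pics/w4.png

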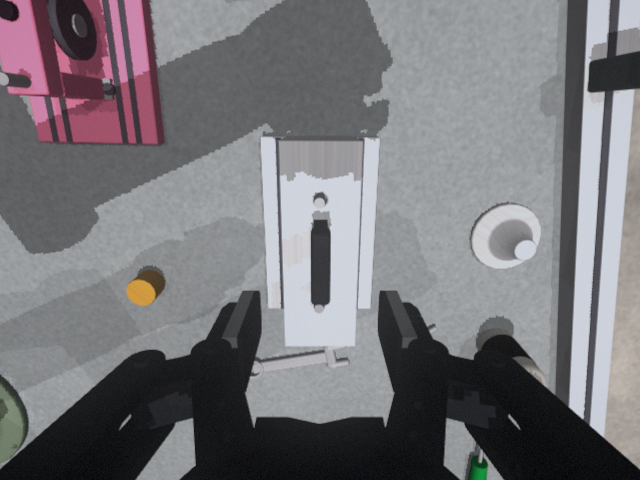

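Run:
```python
from h import *
bot.set_gripper(0.0,20)
bot.move_linear([*M0,.170],.1,rotation=q0)
h=bot.move_linear([*M0,.147],.01,until_force=18); print(h,bot.read_position(),bot.read_ft_force().round(1))
h=bot.move_linear([*M0,.147],.008,until_force=8); print(h,bot.read_position(),bot.read_ft_force().round(1))
bot.move_linear([*M0,.25],.1); print(bot.read_clock())
```

```text
True [0.58363915 0.1931075  0.15314573] [-1.3  0.3  4.6]
True [0.58357899 0.19313808 0.15310753] [-1.  -1.   3.9]
21.9333
```

Under an 18 N press, the bar top stays at z = 0.1531 m. The expected height with the guard fully home is 0.153 m, so it is home.

```bash
python3 -c "
from cell import bot
bot.wait(.3); print(bot.close_job())"
```

```text
the job is handed in; nothing more can be done
None
```

The guard hangs on both pins, pressed fully home with its windowed face on the drive-wheel side, then let go; the job was handed in at about 22 s, and no verdict came back.

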